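# Clear the light plate and hold a sample tube level over it

## Task

Get the light plate ready and show the blue-capped sample tube over it: with the blue scraper block (not with the fingers) wipe the three red wax chips off the plate into the metal tray at its end, then stand the scraper back upright in the middle of its dark mat and let go of it. Then draw the blue-capped tube out of the leaning rack, turn it to lie level and hold it, still, about 15 cm above the middle of the light plate; finish while still holding it there. Leave the other two tubes, the clear beaker and the white tub where they are.

Things in the scene. Friction and masses are not known exactly. Their poses are not given: they have to be found in the camera images.
- plate_top (a point): Centre of the lit white top of the light plate, 35 mm above the bench. The fixed plate is 140 mm along its x and 190 mm along its y; the lit top is 120 mm wide between two side lips (along y, at x = 60 to 70 mm either side, 3 mm higher than the top). It is open, without lips, at both y ends; the chip tray adjoins its +y end. z is up.
- tray_floor (a point): Centre of the floor of the fixed aluminium chip tray, 4 mm above the bench, 140.5 mm along +y from the plate's centre, axes as the plate's. Inside it is 142 mm along x and 91 mm along y, from the plate's +y end (95 mm from the plate's centre) to the outer wall; its walls are 22 mm high over the bench, so lower than the plate's top.
- mat_mid (a point): Centre of the top of the scraper's fixed dark rubber mat, 150 mm along its x, 120 mm along y, 3 mm thick, flat on the bench. Mat and tube rack may change sides.
- scraper_mid (a point): Blue scraper block (120 g), standing on its mat at the start; this point is its centre, 34 mm above its underside (67 mm high in all). Its z is up. Black-and-blue foot: 100 mm along x, 30 mm along y, 22 mm high. Handle block above the foot, from 22 to 67 mm over the underside: 64 mm along x, 24 mm along y, to be pinched along y. It wipes with the long faces of its foot.
- chip1: Red wax chip, loose on the plate, 22 x 18 x 10 mm high, 10 g; origin at the centre of its underside.
- chip2: Second red chip, the same.
- chip3: Third red chip, the same. All three start within 35 mm of the plate's long middle line and from 40 mm towards -y to 70 mm towards +y of its centre.
- rack: Fixed white tube rack, origin at the centre of its underside on the bench, base 100 mm along x, 196 mm along y. Three bores in a row, 70 mm apart along y, 26 mm wide, 45 mm deep, lean 30 degrees from the vertical towards the rack's -x (the tubes' caps lean to -x). The bore mouths' centres are at x = -26 mm, 67 mm high; the block's highest edge is 81 mm high. Which tube stands in which bore varies.
- tube_blue_mid (a point): Amber glass sample tube with blue cap: 130 mm long in all, glass 24 mm in diameter, the top 25 mm is the cap, 26 mm in diameter; 60 g. The point is on its axis half-way along (65 mm from the foot); z points along the tube to the cap. It stands 45 mm deep in its bore with about 1 mm play, so 85 mm stick out.
- tube_white_mid (a point): The same with a white cap; stays in the rack.
- tube_yellow_mid (a point): The same with a yellow cap; stays in the rack.
- beaker: Clear plastic beaker, 84 mm across, 110 mm high, origin at the centre of its underside; to be left alone.
- tub: White plastic tub, 80 mm across, 85 mm high, origin at the centre of its underside; to be left alone.
Not all that is in view belongs to the job. What is meant by the part that bears scraper_mid is not green or turquoise, and is the larger of those in its own colour.

How it is judged:
On the way, in this order (a step that is already met when the one before it is completed fails the run):
1. all three chips lie in the tray (y of chip1 in the frame of tray_floor between -0.043 and 0.046 m and x of chip1 in the frame of tray_floor between -0.073 and 0.073 m and z of each of chip1, chip2, chip3 in the frame of tray_floor below 0.026 m and y of chip2 in the frame of tray_floor between -0.043 and 0.046 m and x of chip2 in the frame of tray_floor between -0.073 and 0.073 m and y of chip3 in the frame of tray_floor between -0.043 and 0.046 m and x of chip3 in the frame of tray_floor between -0.073 and 0.073 m), for 0.2 s.
2. the scraper stands upright on its mat, let go (horizontal distance between scraper_mid and mat_mid below 0.05 m and angle between scraper_mid's own z axis and vertical below 0.15 rad and height (world z) of scraper_mid below 0.042 m and contact force between scraper and the arm below 0.1 N and contact force between scraper and the fingers below 0.1 N), for 0.2 s.
At the end, for the whole second after the job is handed in: Blue-capped tube held still in the fingers, touching nothing else, within 20 deg of level, its middle within 50 mm sideways of the plate's centre and 90-210 mm over it; chips in the tray; scraper upright, free, within 50 mm of the mat's centre; other tubes within 15 mm, beaker and tub within 30 mm (all of step 1 and all of step 2 and angle between tube_blue_mid's own z axis and vertical between 1.222 and 1.92 rad and z of tube_blue_mid in the frame of plate_top between 0.09 and 0.21 m and horizontal distance between tube_blue_mid and plate_top below 0.05 m and contact force between tube_blue and the fingers above 1 N and linear speed of tube_blue below 0.03 m/s and contact force between tube_blue and rack below 0.05 N and contact force between tube_blue and lightplate below 0.05 N and distance of each of tube_white_mid, tube_yellow_mid from where it was at the start of the episode below 0.015 m and distance of each of beaker, tub from where it was at the start of the episode below 0.03 m); the arm keeps its last pose, push and grip.
It fails at once if the robot's fingers or arm push a chip (contact force between any of the fingers, the arm and chip1 above 0.5 N or contact force between any of the fingers, the arm and chip2 above 0.5 N or contact force between any of the fingers, the arm and chip3 above 0.5 N).
It fails at once if another tube is pulled out or shoved (distance of any of tube_white_mid, tube_yellow_mid from where it was at the start of the episode above 0.025 m).
It fails at once if the beaker or the tub is disturbed (distance of any of beaker, tub from where it was at the start of the episode above 0.03 m).
It also fails if it takes over 64 s, if anything falls off the work surface, if the arm or the gripper's body presses on something with over 40 N, if the wrist force passes 120 N, or if a joint passes its speed limit or range.

## Robot

A 7-joint arm with a two-finger parallel gripper is mounted at the origin on the work surface. World frame = base frame: x ahead of the robot, y to its left, z up, the work surface at z = 0. Lengths are in m, angles in rad, forces in N, time in s.
With the tool pointing down it reaches from about 0.425 to 0.875 m from the base axis. Payload 4.7 kg.
Tool frame: the origin (TCP) lies midway between the tips of the shut fingers; the grasp point (between the pads) lies 19 mm behind it; x points along the fingers, z is the direction in which the jaws open and shut, and the axes are right-handed (so a half turn about x gives the same grasp; the last joint's range is limited). The gripper opens to 87 mm and grips with 3 to 60 N. Pads are 19 mm wide; open, the fingers measure 117 mm over their backs; the gripper's body (75 mm by 190 mm) begins 51 mm behind the grasp point.
Start: joints at [1.202, 0.321, -0.07, 1.45, 0.023, 1.371, -0.057], TCP at [0.243, -0.603, 0.223] pointing down, gripper open.
Joint ranges: [-2.86, 2.86], [-0.3, 2.09], [-1.38, 1.24], [0.06, 2.45], [-1.56, 4.7], [0.09, 2.05], [-2.69, 2.69]. Speed limits (rad/s): [2.57, 2.57, 3.14, 3.14, 3.14, 3.14, 3.14].

## Interface

Orientations are given as a rotation vector (axis times angle).
In Python, from bench import ctrl, vision, close_job gives the robot as it stands. The module is installed in compiled form; this text tells all that it offers.
- The arm moves only by the tool servo_tool, never from a script. Its argument "commands" is a list that holds one entry, the list of rows, each a list of 7 numbers: the turn, a rotation vector about the tool's x, y, z in degrees, then the shift along the tool's x, y, z in mm, then the finger opening in mm, from 0 to 87. In form: [[[wx, wy, wz, x, y, z, grip], ...]]. A call has 1 to 5 rows; each row is the pose to reach, as a shift and turn from the pose commanded when the call began, along the tool's axes at that moment; what a row does not reach only later rows make up. A row lasts 1/8 s, in which the tool goes at most 62.5 mm and 10.7 degrees, less where a joint would pass 70% of its speed; a pose out of reach is approached as far as the arm can. A call with a gripper value outside its range is refused whole. The fingers move at their own pace and stop on an object; "newtons" is the grip in N (left out, the last holds). Time passes only in rows, so rows that repeat a pose let the fingers close. It gives the time, the measured TCP pose, the force and the opening at its end, in the units of the state.
- ctrl.get_state(): the state, without advancing time (a new reading comes with each control period).
- vision.get_image(name): name is "side" or "top"; returns the picture (420x560x3 uint8, red, green, blue); there is no depth.
- vision.camera_info(name): a dict with "fov_y" (degrees; the focal length in pixels is half the picture's height over the tangent of half this angle, whatever the lens; pixels are square), "cx", "cy" (the principal point, pixels), "pose" (4x4, takes a point from camera to world coordinates). Camera axes: x right, y down, z forward; pixel columns grow to the right and rows downward; lengths in m; the calibration is good to about 2 mm. A picture is of the moment at which its call begins. camera_info takes no time and is no camera call.
- close_job(): hands the job in, once; it reports no verdict.
The state is a dict: "time": time; "joint_positions": joint angles; "qd": joint speeds; "joint_torque": joint torques, N m; "position": TCP position; "tool_rot": TCP orientation; "ft_force": force on the tool from outside, world axes, zero at the start; "torque": the same for the moment, N m; "grip_width": opening from 0.0 (shut) to 1.0 (fully open).
Only numpy, scipy, OpenCV 4.12 (cv2) and the standard library are available. Lean on these libraries where they do the work, as an engineer would, in place of code of your own. Each camera call takes 0.05 s, during which the arm holds its last target. There are 200 camera calls.

## Working session

There is one attempt and no reset: what is moved stays moved. The work goes in short steps, Python scripts to look and compute and a tool call to move; the robot and the scene stay as the last step left them, time stands still between calls to the robot, and variables do not carry over. Pictures are saved under pics/ and viewed, about 8 in all and at most 12, crops included, and the job is handed in when it is done.

Besides the shell and the picture viewer there is one more tool, called after "Emit:" by a JSON object that holds its "fn" and its "kwargs", one argument or row to a line. servo_tool: Moves the arm, as the interface text tells. Its arguments: {"type":"object","properties":{"commands":{"type":"array"},"newtons":{"type":"number"}},"required":["commands"]}

```bash
mkdir -p pics; python3 - <<'E'
from bench import ctrl, vision
import cv2
s=ctrl.get_state();print(s)
for n in("top","side"):
    print(vision.camera_info(n)); cv2.imwrite(f"pics/{n}0.png",cv2.resize(vision.get_image(n)[:,:,::-1],(784,588),interpolation=cv2.INTER_CUBIC))
E
```

```text
{'time': 0.0, 'joint_positions': array([ 1.20211618,  0.32180825, -0.07004968,  1.45167603,  0.02262329,
        1.37080163, -0.05688888]), 'qd': array([ 9.74785238e-04,  6.45191801e-04, -3.79209103e-04,  1.31551436e-03,
       -1.87769444e-05, -7.88065252e-04, -9.31313737e-05]), 'joint_torque': array([ 3.37141892e-04, -4.91291320e+01, -4.03338745e-01, -3.12522447e+01,
       -6.38079084e-02,  4.38318180e-02,  1.92982707e-04]), 'position': array([ 0.24249327, -0.60247406,  0.22147031]), 'tool_rot': array([ 0.92377885,  1.36801395, -0.92220439]), 'ft_force': array([-0.37819084,  0.20700443, -0.84795861]), 'torque': array([ 0.01411781,  0.03040627, -0.02090373]), 'grip_width': 0.9983439809187762}
{'fov_y': 43.93971583484013, 'cx': 271.13304238196235, 'cy': 212.20542121095212, 'pose': array([[-0.02692267, -0.98425969,  0.1746655 ,  0.32555107],
       [-0.99948209,  0.02958547,  0.01265883,  0.04513307],
       [-0.01762713, -0.17423423, -0.98454645,  1.33973922],
       [ 0.        ,  0.        ,  0.        ,  1.        ]])}
{'fov_y': 44.694740881928325, 'cx': 282.843075571353, 'cy': 212.06579042914325, 'pose': array([[ 0.96262341, -0.21469777,  0.16510919,  0.29521059],
       [-0.27057347, -0.73509883,  0.62162666, -0.87066872],
       [-0.01209028, -0.64306654, -0.76571486,  1.24017474],
       [ 0.        ,  0.        ,  0.        ,  1.        ]])}
```

View pics/top0.png

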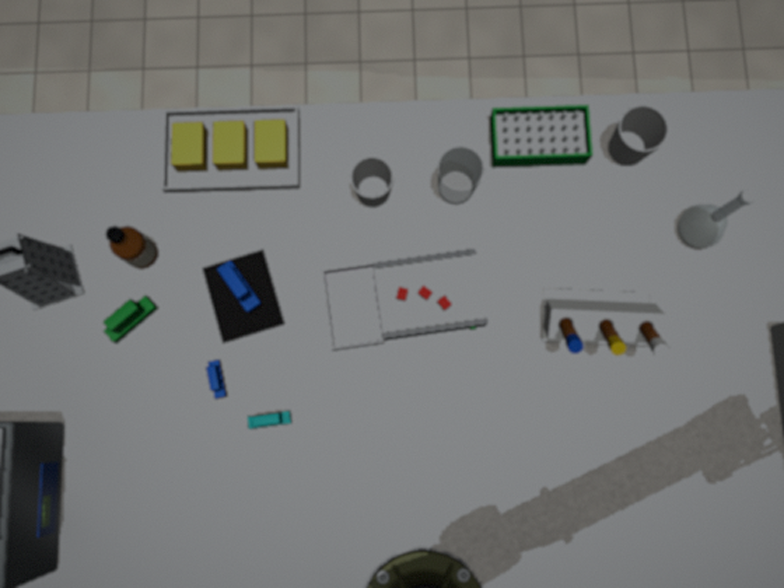

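View pics/side0.png

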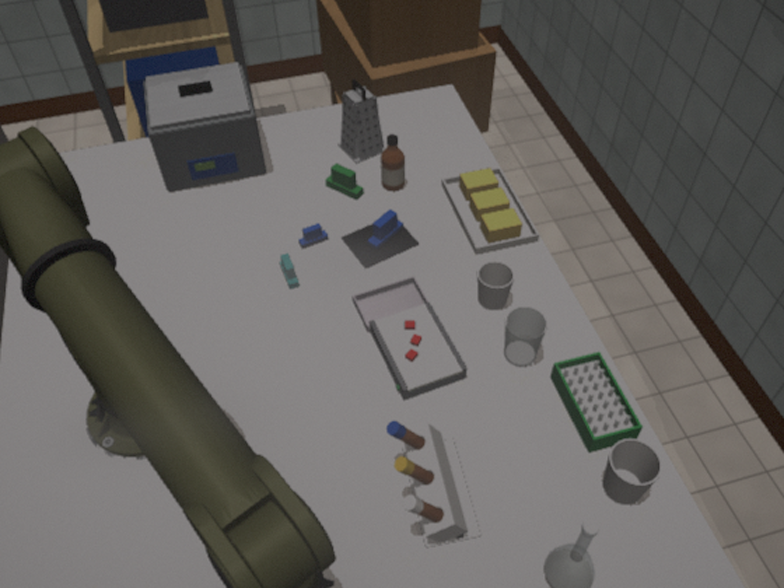

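Candidates for the scraper: the blue block on the mat at top (239,287), a smaller blue block off the mat at (216,378), a green one at (130,317) and a turquoise one at (270,420). The larger blue block on the mat fits. I'll enlarge it and the plate to confirm.

```bash
cat >h.py <<'E'
from bench import ctrl, vision
import cv2, numpy as np
C={n:vision.camera_info(n) for n in("top","side")}
def K(n):
    f=210/np.tan(np.radians(C[n]["fov_y"]/2)); return f,C[n]["cx"],C[n]["cy"]
def ray(n,u,v):
    f,cx,cy=K(n);P=C[n]["pose"];return P[:3,3],P[:3,:3]@np.array([(u-cx)/f,(v-cy)/f,1])
def at(n,u,v,z):
    o,d=ray(n,u,v);return o+d*(z-o[2])/d[2]
def proj(n,p):
    f,cx,cy=K(n);P=C[n]["pose"];q=P[:3,:3].T@(np.asarray(p)-P[:3,3]);return np.array([f*q[0]/q[2]+cx,f*q[1]/q[2]+cy])
def crop(n,im,u0,v0,w,h,s,name,pts=()):
    c=cv2.resize(im[v0:v0+h,u0:u0+w,::-1],None,fx=s,fy=s,interpolation=cv2.INTER_CUBIC)
    c=cv2.convertScaleAbs(c,alpha=1.5)
    for p in pts:
        q=(proj(n,p)-[u0,v0]+.5)*s; cv2.circle(c,(int(q[0]),int(q[1])),2,(0,255,0),-1)
    return c
E
python3 - <<'E'
from h import *
t=vision.get_image("top");s=vision.get_image("side")
cv2.imwrite("pics/c1.png",np.vstack([crop("top",t,140,172,220,85,3.6,""),crop("top",t,375,195,110,65,3.6,"").__class__ is None or cv2.copyMakeBorder(crop("top",t,375,195,110,62,3.6,""),0,0,0,396,cv2.BORDER_CONSTANT)]))
cv2.imwrite("pics/c2.png",np.hstack([crop("side",s,235,140,110,150,3.6,""),crop("side",s,260,280,100,150,3.6,"")]))
for n,im in(("top",t),("side",s)):
    hsv=cv2.cvtColor(im,cv2.COLOR_RGB2HSV)
    for c,lo,hi in(("red",(0,150,80),(6,255,255)),("blue",(105,130,40),(125,255,255)),("yel",(22,150,80),(32,255,255)),("amber",(5,90,30),(18,255,255))):
        k,_,st,ce=cv2.connectedComponentsWithStats(cv2.inRange(hsv,lo,hi))
        for a,b in zip(st[1:],ce[1:]):
            if a[4]>12: print(n,c,a,b.round(1),at(n,*b,.04).round(3))
E
```

```text
Traceback (most recent call last):
ValueError: all the input array dimensions except for the concatenation axis must match exactly, but along dimension 0, the array at index 0 has size 540 and the array at index 1 has size 504
```

View pics/c1.png

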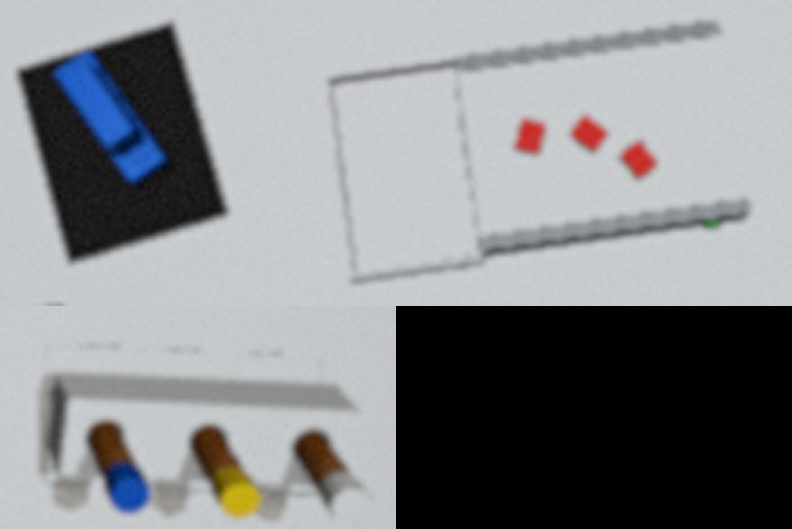

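The crop confirms the larger blue block lies across the black mat (crop 110,115). The three red chips are at (530,137), (588,133) and (639,160), the tray is on the left, and the blue-capped tube is leftmost in the rack (128,490).

```bash
python3 - <<'E'
from h import *
t=vision.get_image("top");s=vision.get_image("side")
cv2.imwrite("pics/c2.png",np.hstack([crop("side",s,235,140,110,145,4,""),crop("side",s,255,275,90,145,4,"")]))
hz={"red":.045,"blue":.04,"yel":.13,"amber":.1}
for n,im in(("top",t),("side",s)):
    hsv=cv2.cvtColor(im,cv2.COLOR_RGB2HSV)
    for c,lo,hi in(("red",(0,150,80),(6,255,255)),("blue",(105,130,40),(125,255,255)),("yel",(22,150,80),(32,255,255)),("amber",(5,90,30),(18,255,255))):
        k,_,st,ce=cv2.connectedComponentsWithStats(cv2.inRange(hsv,lo,hi))
        for a,b in zip(st[1:],ce[1:]):
            if a[4]>12 and b[1]>100: print(n,c,a,b.round(1),at(n,*b,hz[c]).round(3),at(n,*b,.13).round(3))
T=lambda x,y,z:at("top",140+x/3.6-.5,172+y/3.6-.5,z).round(4)
print("mat",*[T(x,y,.003) for x,y in((20,70),(172,25),(226,213),(72,262))])
print("tray outer",*[T(x,y,.022) for x,y in((331,79),(354,281))])
print("lips",*[T(x,y,.038) for x,y in((460,60),(718,26),(482,245),(748,208))])
print("tubes",*[at("top",375+x/3.6-.5,195+(y-306)/3.6-.5,z).round(3) for x,y,z in((128,490,.13),(238,495,.13),(106,434,.09),(209,438,.09),(313,441,.09))])
E
```

```text
top red [284 206   6   8  35] [286.8 209.5] [0.561 0.022 0.045] [0.545 0.024 0.13 ]
top red [300 206   7   7  33] [303.1 208.7] [ 0.562 -0.019  0.045] [ 0.546 -0.015  0.13 ]
top red [314 213   7   7  34] [316.9 215.9] [ 0.542 -0.053  0.045] [ 0.528 -0.047  0.13 ]
top blue [154 186  33  37 530] [170.  203.9] [0.585 0.319 0.04 ] [0.567 0.3   0.13 ]
top blue [405 239  11  13 105] [409.8 245. ] [ 0.463 -0.282  0.04 ] [ 0.453 -0.259  0.13 ]
top blue [148 258  13  26 226] [154.  270.3] [0.418 0.358 0.04 ] [0.411 0.337 0.13 ]
top blue [ 26 331   6  53 127] [ 28.6 353.4] [0.224 0.663 0.04 ] [0.231 0.62  0.13 ]
top yel [124  89  21  29  58] [139.  109.3] [0.807 0.378 0.13 ] [0.807 0.378 0.13 ]
top yel [154  88  21  29  73] [170.3 106.5] [0.811 0.301 0.13 ] [0.811 0.301 0.13 ]
top yel [184 111  20   5  25] [195.3 114.5] [0.789 0.24  0.13 ] [0.789 0.24  0.13 ]
top yel [436 240  11  13  96] [440.8 246.6] [ 0.447 -0.331  0.13 ] [ 0.447 -0.331  0.13 ]
top amber [ 79 163  25  23 365] [ 92.3 174.4] [0.653 0.499 0.1  ] [0.645 0.488 0.13 ]
top amber [400 228  11  12  83] [404.6 233.2] [ 0.485 -0.257  
[... 709 characters left out ...]
0.2] [ 1.116 -0.144  0.1  ] [ 1.094 -0.164  0.13 ]
side amber [273 105  15  13 134] [279.7 111.4] [0.655 0.5   0.1  ] [0.645 0.464 0.13 ]
side amber [295 332   8   7  14] [298.1 335.1] [ 0.471 -0.33   0.1  ] [ 0.467 -0.345  0.13 ]
side amber [303 360   6   6  13] [305.3 363. ] [ 0.467 -0.403  0.1  ] [ 0.462 -0.415  0.13 ]
mat [0.6296 0.3934 0.003 ] [0.6601 0.2817 0.003 ] [0.5194 0.2425 0.003 ] [0.4871 0.3536 0.003 ]
tray outer [0.6118 0.1636 0.022 ] [0.4655 0.1493 0.022 ]
lips [0.6193 0.0701 0.038 ] [ 0.6384 -0.1142  0.038 ] [0.4865 0.0581 0.038 ] [ 0.5071 -0.1287  0.038 ]
tubes [ 0.452 -0.26   0.13 ] [ 0.446 -0.33   0.13 ] [ 0.494 -0.258  0.09 ] [ 0.489 -0.326  0.09 ] [ 0.485 -0.395  0.09 ]
```

View pics/c2.png

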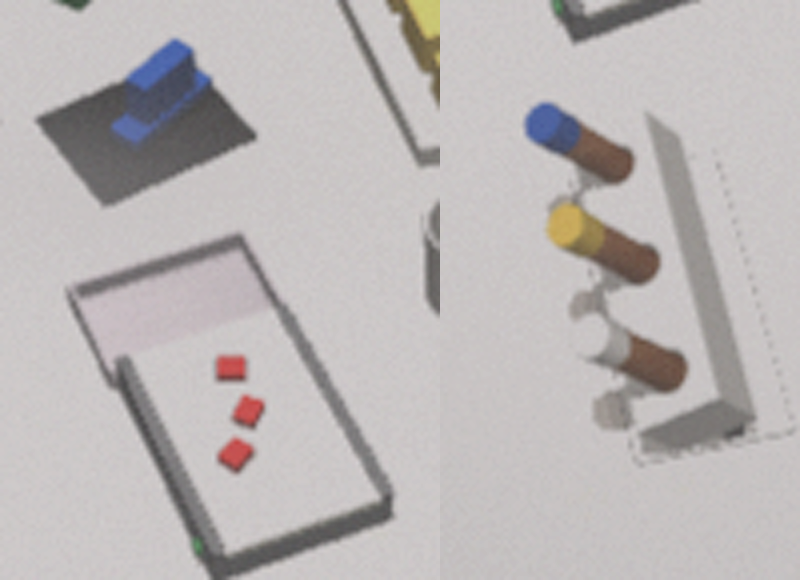

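```bash
cat >fit.py <<'E'
from h import *
from scipy.optimize import minimize
from scipy.spatial.transform import Rotation as R
S=8
def mask(n,groups):
    m=np.zeros((420*4,560*4),np.uint8)
    for g in groups:
        p=np.array([(proj(n,q)+.5)*4*16 for q in g]).astype(np.int32)
        cv2.fillConvexPoly(m,cv2.convexHull(p),255,shift=4)
    return cv2.resize(m,(560,420),interpolation=cv2.INTER_AREA)/255.
def box(cx,x,y,z0,z1):
    c,s=np.cos(cx[2]),np.sin(cx[2])
    return [(cx[0]+c*a-s*b,cx[1]+s*a+c*b,z) for a in(-x,x) for b in(-y,y) for z in(z0,z1)]
def scraper(p,z0=.003): return [box(p,.05,.015,z0,z0+.022),box(p,.032,.012,z0+.022,z0+.067)]
def cyl(p,ax,a,b,r):
    u=np.cross(ax,[0,1,0]);u/=np.linalg.norm(u);v=np.cross(ax,u)
    return [p+ax*s+r*(u*np.cos(t)+v*np.sin(t)) for s in(a,b) for t in np.linspace(0,6.28,24)]
def iou(n,M,G):
    m=mask(n,G);return 1-np.minimum(m,M).sum()/np.maximum(m,M).sum()
E
python3 - <<'E'
from fit import *
im={n:vision.get_image(n) for n in C}
hsv={n:cv2.cvtColor(im[n],cv2.COLOR_RGB2HSV) for n in C}
def roi(n,lo,hi,r):
    m=cv2.inRange(hsv[n],lo,hi)/255.; k=np.zeros_like(m);k[r[1]:r[3],r[0]:r[2]]=1;return m*k
B=((100,90,20),(130,255,255))
M={"top":roi("top",*B,(140,172,205,245)),"side":roi("side",*B,(255,145,300,180))}
for ns in(("top",),("side",),("top","side")):
    best=min((minimize(lambda p:sum(iou(n,M[n],scraper(p)) for n in ns),(.58,.315,y),method="Nelder-Mead",options=dict(initial_simplex=[(.58,.315,y),(.59,.315,y),(.58,.325,y),(.58,.315,y+.15)])) for y in(.6,.9)),key=lambda r:r.fun)
    print("scraper",ns,best.x.round(4),np.degrees(best.x[2]).round(1),round(best.fun,3))
Y=((20,110,60),(35,255,255))
N={("top",0):roi("top",*B,(395,230,425,262)),("side",0):roi("side",*B,(265,292,300,325)),("top",1):roi("top",*Y,(425,230,455,262)),("side",1):roi("side",*Y,(265,320,305,345))}
def caps(p,i):
    c,s=np.cos(p[2]),np.sin(p[2]);rk=lambda x,y:np.array([p[0]+c*x-s*y,p[1]+s*x+c*y,.067])
    return [cyl(rk(-.026,.07-.07*i),np.array([-.5*c,-.5*s,.866]),.06,.085,.013)]
for ns in(("top",),("side",),("top","side")):
    x0=np.array((.512,-.33,-.07))
    r=minimize(lambda p:sum(iou(n,N[n,i],caps(p,i)) for n in ns for i in(0,1)),x0,method="Nelder-Mead",options=dict(initial_simplex=[x0,x0+[.01,0,0],x0+[0,.01,0],x0+[0,0,.1]]))
    print("rack",ns,r.x.round(4),np.degrees(r.x[2]).round(1),round(r.fun,3))
s=ctrl.get_state();print(R.from_rotvec(s["tool_rot"]).as_matrix().round(3))
E
```

```text
scraper ('top',) [0.5898 0.3239 0.5344] 30.6 0.143
scraper ('side',) [0.5899 0.3326 0.7624] 43.7 0.643
scraper ('top', 'side') [0.5899 0.3246 0.5501] 31.5 0.817
rack ('top',) [ 0.5117 -0.3315 -0.0568] -3.3 0.431
rack ('side',) [ 0.5098 -0.3314 -0.0417] -2.4 0.678
rack ('top', 'side') [ 0.5114 -0.331  -0.0416] -2.4 1.159
[[-0.     0.928  0.374]
 [ 0.     0.374 -0.928]
 [-1.    -0.    -0.   ]]
```

Emit:
{"fn": "servo_tool", "kwargs": {
  "commands": [
    [[0, 0, 0, -40, 20, -20, 87], [0, 0, 0, -80, 50, -55, 87], [0, 0, 0, -80, 90, -97, 87], [0, 0, 0, -80, 130, -140, 87], [0, 0, 0, -80, 170, -183, 87]]
  ]
}}

```text
time: 1.02
position: [0.3327, -0.3679, 0.3029]
tool_rot: [0.922, 1.365, -0.923]
ft_force: [-0.5, 0.4, -1.0]
grip_width: 1.001
```

Emit:
{"fn": "servo_tool", "kwargs": {
  "commands": [
    [[0, 0, 0, 0, 40, -43, 87], [0, 0, 0, 0, 80, -86, 87], [0, 0, 0, 0, 120, -129, 87], [0, 0, 0, 0, 160, -172, 87], [0, 0, 0, 0, 200, -215, 87]]
  ]
}}

```text
time: 1.65
position: [0.4377, -0.0937, 0.3029]
tool_rot: [0.922, 1.365, -0.923]
ft_force: [0.5, 0.3, 0.5]
grip_width: 1.004
```

Emit:
{"fn": "servo_tool", "kwargs": {
  "commands": [
    [[0, 0, 0, 0, 40, -43, 87], [0, 0, 0, 0, 80, -86, 87], [0, 0, 0, 0, 120, -129, 87], [0, 0, 0, 0, 160, -172, 87], [0, 0, 0, 0, 200, -215, 87]]
  ]
}}

```text
time: 2.28
position: [0.5433, 0.1799, 0.303]
tool_rot: [0.924, 1.364, -0.923]
ft_force: [0.6, -0.9, 1.5]
grip_width: 1.001
```

```bash
cat >go.py <<'E'
from h import *
from scipy.spatial.transform import Rotation as R
import sys
def show(x,y,z,yaw,grip=None,pitch=0.):
    "TCP target, yaw of tool z (deg), pitch: tilt of tool about tool z from down"
    s=ctrl.get_state();A=R.from_rotvec(s["tool_rot"]);a=np.radians(yaw)
    X=np.array([0,0,-1.]);Z=np.array([np.cos(a),np.sin(a),0]);T=R.from_matrix(np.c_[X,np.cross(Z,X),Z])*R.from_euler("z",pitch,degrees=True)
    print("turn",np.degrees((A.inv()*T).as_rotvec()).round(1),"shift",(A.inv().apply(np.array([x,y,z])-s["position"])*1000).round(1))
    st(s)
def st(s=None):
    s=s or ctrl.get_state();M=R.from_rotvec(s["tool_rot"]).as_matrix()
    print("t",round(s["time"],2),"p",s["position"].round(4),"x",M[:,0].round(3),"z",M[:,2].round(3),"yaw",np.degrees(np.arctan2(M[1,2],M[0,2])).round(1),"F",s["ft_force"].round(1),"g",round(s["grip_width"]*87,1),"q",s["joint_positions"].round(2))
if len(sys.argv)>3: show(*map(float,sys.argv[1:5]),pitch=float(sys.argv[5]) if len(sys.argv)>5 else 0)
elif len(sys.argv)>1: st()
E
python3 go.py .590 .324 .12 -59.4
```

```text
turn [-8.7  0.1 -0.1] shift [ 183.    96.8 -116.5]
t 2.27 p [0.5433 0.1799 0.303 ] x [ 0.001 -0.    -1.   ] z [ 0.372 -0.928  0.001] yaw -68.1 F [ 0.6 -0.9  1.5] g 87.1 q [ 0.41  0.22 -0.91  1.5   0.17  1.51 -1.69]
```

Emit:
{"fn": "servo_tool", "kwargs": {
  "commands": [
    [[-4, 0, 0, 10, 32, -38, 87], [-8.7, 0, 0, 30, 64, -77, 87], [-8.7, 0, 0, 80, 97, -116, 87], [-8.7, 0, 0, 130, 97, -116, 87], [-8.7, 0, 0, 130, 97, -116, 87]]
  ]
}}

```text
time: 2.9
position: [0.5866, 0.321, 0.1675]
tool_rot: [0.8, 1.422, -0.813]
ft_force: [0.2, -0.5, -0.3]
grip_width: 1.002
```

```bash
python3 go.py .590 .324 .033 -59.4; python3 - <<'E'
from fit import *
t=vision.get_image("top");s=vision.get_image("side")
g=[q for b in scraper((.5898,.3239,.5344)) for q in b]
a=crop("top",t,120,150,100,100,5,"",g)
b=crop("side",s,230,90,75,100,5,"",g)[:500]
cv2.imwrite("pics/c3.png",np.hstack([cv2.resize(a,(400,400)),cv2.resize(b,(300,400))]))
E
```

```text
turn [ 0.1 -0.   0.5] shift [134.5   5.7  -0.8]
t 2.9 p [0.5866 0.321  0.1675] x [-0.008 -0.004 -1.   ] z [ 0.511 -0.86  -0.   ] yaw -59.3 F [ 0.2 -0.5 -0.3] g 87.2 q [ 0.09  0.55 -0.89  1.44  0.42  1.37 -1.85]
```

View pics/c3.png

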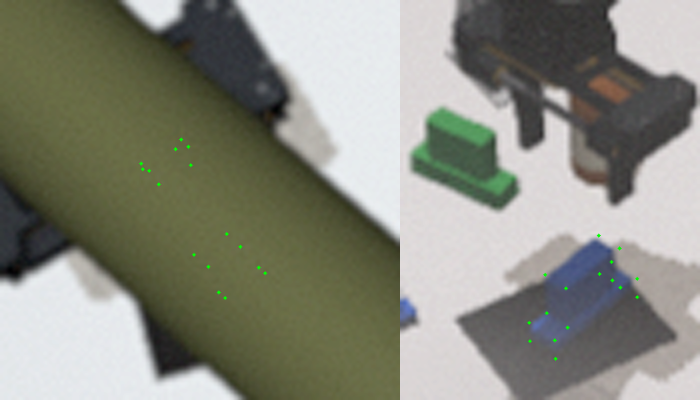

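Emit:
{"fn": "servo_tool", "kwargs": {
  "commands": [
    [[0, 0, 0, 35, 2, 0, 87], [0, 0, 0, 70, 3, 0, 87], [0, 0, 0, 105, 3, 0, 87], [0, 0, 0, 130, 3, 0, 87], [0, 0, 0, 138, 3, 0, 87]]
  ]
}}

```text
time: 3.62
position: [0.5935, 0.323, 0.0363]
tool_rot: [0.81, 1.413, -0.807]
ft_force: [-0.1, 0.1, 0.7]
grip_width: 0.999
```

Emit:
{"fn": "servo_tool", "kwargs": {
  "commands": [
    [[0, 0, 0, 0, 0, 0, 87], [0, 0, 0, 0, 0, 0, 87]]
  ]
}}

```text
time: 3.88
position: [0.5931, 0.3245, 0.0369]
tool_rot: [0.81, 1.414, -0.805]
ft_force: [0.4, 0.4, 0.6]
grip_width: 1.002
```

```bash
python3 go.py .590 .324 .033 -59.4; python3 - <<'E'
from fit import *
t=vision.get_image("top");s=vision.get_image("side")
cv2.imwrite("pics/c4.png",crop("side",s,230,90,90,90,6,""))
E
```

```text
turn [-0.   0.  -0.2] shift [ 3.9 -3.  -1.2]
t 3.88 p [0.5931 0.3245 0.0369] x [ 0.003  0.001 -1.   ] z [ 0.509 -0.861  0.   ] yaw -59.4 F [0.4 0.4 0.6] g 87.2 q [ 0.05  0.66 -0.82  1.55  0.52  1.15 -1.92]
```

View pics/c4.png

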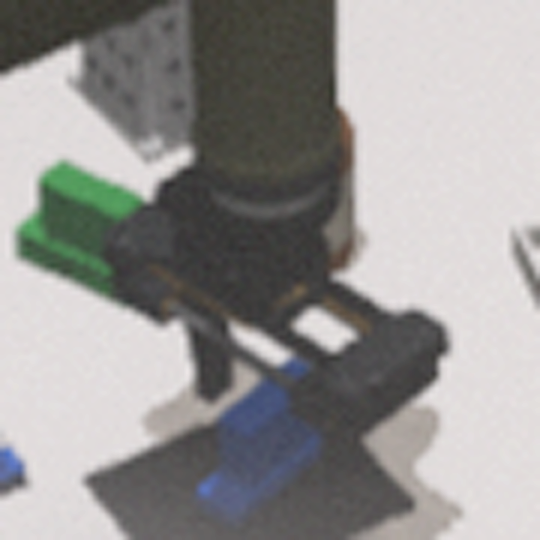

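The gripper straddles the handle (crop 270,440), clear of the bottle and the green block. Closing.

Emit:
{"fn": "servo_tool", "kwargs": {
  "commands": [
    [[0, 0, 0, 4, -3, 0, 60], [0, 0, 0, 4, -3, 0, 15], [0, 0, 0, 4, -3, 0, 15], [0, 0, 0, 4, -3, 0, 15], [0, 0, 0, 4, -3, 0, 15]]
  ],
  "newtons": 35
}}

```text
time: 4.6
position: [0.5892, 0.3225, 0.0305]
tool_rot: [0.807, 1.416, -0.807]
ft_force: [0.4, 0.3, -1.1]
grip_width: 0.516
```

Emit:
{"fn": "servo_tool", "kwargs": {
  "commands": [
    [[0, 0, 0, 0, 0, 0, 15], [0, 0, 0, 0, 0, 0, 15], [0, 0, 0, 0, 0, 0, 15]]
  ]
}}

```text
time: 4.97
position: [0.5892, 0.3223, 0.0305]
tool_rot: [0.807, 1.416, -0.807]
ft_force: [-1.8, 0.4, -0.1]
grip_width: 0.272
```

```bash
python3 go.py .563 -.029 .16 -84
```

```text
turn [24.6  0.   0. ] shift [-129.5 -201.6  289. ]
t 4.97 p [0.5892 0.3223 0.0305] x [ 0. -0. -1.] z [ 0.51 -0.86  0.  ] yaw -59.4 F [-1.8  0.4 -0.1] g 23.7 q [ 0.05  0.66 -0.82  1.57  0.52  1.14 -1.92]
```

Emit:
{"fn": "servo_tool", "kwargs": {
  "commands": [
    [[0, 0, 0, -30, 0, 0, 15], [0, 0, 0, -70, -10, 15, 15], [4, 0, 0, -110, -40, 55, 15], [10, 0, 0, -110, -70, 100, 15], [15, 0, 0, -110, -100, 144, 15]]
  ]
}}

```text
time: 5.6
position: [0.5764, 0.1458, 0.141]
tool_rot: [1.008, 1.324, -1.008]
ft_force: [0.0, -0.8, -2.2]
grip_width: 0.272
```

```bash
python3 go.py .570 -.0966 .12 -84
```

```text
turn [ 9.5  0.  -0.1] shift [ 21.1 -70.9 231.8]
t 5.6 p [0.5764 0.1458 0.141 ] x [ 0.001 -0.001 -1.   ] z [ 0.267 -0.964  0.001] yaw -74.5 F [ 0.  -0.8 -2.2] g 23.7 q [ 0.41  0.38 -0.86  1.67  0.3   1.23 -1.82]
```

Emit:
{"fn": "servo_tool", "kwargs": {
  "commands": [
    [[3, 0, 0, 0, -15, 50, 15], [6, 0, 0, 0, -30, 100, 15], [9.5, 0, 0, 0, -47, 150, 15], [9.5, 0, 0, 5, -61, 200, 15], [9.5, 0, 0, 15, -71, 232, 15]]
  ]
}}

```text
time: 6.22
position: [0.5704, -0.0986, 0.1255]
tool_rot: [1.131, 1.255, -1.133]
ft_force: [-0.1, 0.2, -2.1]
grip_width: 0.274
```

Emit:
{"fn": "servo_tool", "kwargs": {
  "commands": [
    [[0, 0, 0, 0, 0, 0, 15], [0, 0, 0, 0, 0, 0, 15]]
  ]
}}

```text
time: 6.48
position: [0.5706, -0.0939, 0.1255]
tool_rot: [1.13, 1.259, -1.129]
ft_force: [0.6, 0.5, -2.2]
grip_width: 0.272
```

```bash
python3 go.py .570 -.0966 .0645 -84;python3 - <<'E'
from fit import *
t=vision.get_image("top");s=vision.get_image("side")
z=ctrl.get_state()["position"]
a=np.radians(6);ux=np.array([np.cos(a),np.sin(a)]);uy=np.array([-ux[1],ux[0]]);c=np.array([.563,-.029])
pl=[(*(c+ux*x+uy*y),h) for x,y,h in((.07,.095,.038),(-.07,.095,.038),(.07,-.095,.038),(-.07,-.095,.038),(.06,-.095,.035),(-.06,-.095,.035),(.06,.095,.035),(-.06,.095,.035),(.06,0,.035),(-.06,0,.035),(0,-.095,.035))]
g=pl+box((z[0],z[1],a),.05,.015,z[2]-.0275,z[2]-.0055)
cv2.imwrite("pics/c5.png",np.hstack([crop("side",s,250,180,100,120,4.5,"",g)[:540],crop("top",t,235,160,100,120,3.4,"",g)[:540].copy() if 0 else cv2.copyMakeBorder(crop("top",t,235,160,100,120,3.4,"",g),0,132,0,0,cv2.BORDER_CONSTANT)]))
E
```

```text
turn [ 0.2 -0.1  0. ] shift [61.  -0.9  2.7]
t 6.47 p [ 0.5706 -0.0939  0.1255] x [-0.     0.001 -1.   ] z [ 0.108 -0.994 -0.001] yaw -83.8 F [ 0.6  0.5 -2.2] g 23.7 q [ 0.76  0.32 -0.75  1.73  0.24  1.18 -1.53]
```

View pics/c5.png

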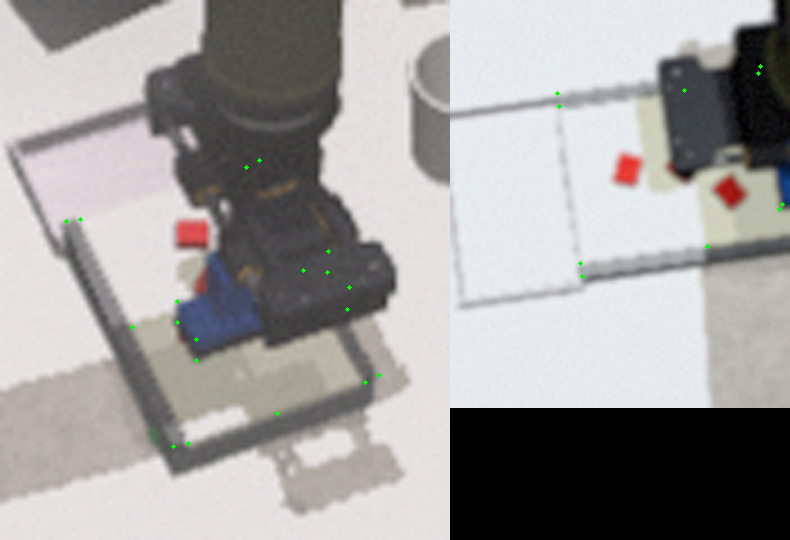

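The overlay matches the plate edges and the foot corner (178,303) to about 1 px. The chips are ahead of the foot. Lowering and wiping.

Emit:
{"fn": "servo_tool", "kwargs": {
  "commands": [
    [[0, 0, 0, 20, -1, 2.7, 15], [0, 0, 0, 40, -1, 2.7, 15], [0, 0, 0, 52, -1, 2.7, 15], [0, 0, 0, 58, -1, 2.7, 15], [0, 0, 0, 60, -1, 2.7, 15]]
  ]
}}

```text
time: 7.2
position: [0.5699, -0.0977, 0.0651]
tool_rot: [1.13, 1.258, -1.13]
ft_force: [0.9, 0.3, -0.7]
grip_width: 0.273
```

Emit:
{"fn": "servo_tool", "kwargs": {
  "commands": [
    [[0, 0, 0, 0, 0, 0, 15], [0, 0, 0, 0, 0, 0, 15]]
  ]
}}

```text
time: 7.45
position: [0.5704, -0.0979, 0.0661]
tool_rot: [1.13, 1.257, -1.129]
ft_force: [0.3, -0.3, -1.5]
grip_width: 0.274
```

```bash
python3 go.py .5545 .0515 .0645 -84
```

```text
turn [ 0.1  0.  -0.1] shift [ 1.600e+00  1.000e-01 -1.502e+02]
t 7.45 p [ 0.5704 -0.0979  0.0661] x [ 0.001 -0.    -1.   ] z [ 0.107 -0.994  0.001] yaw -83.9 F [ 0.3 -0.3 -1.5] g 23.8 q [ 0.73  0.39 -0.73  1.79  0.29  1.07 -1.56]
```

Emit:
{"fn": "servo_tool", "kwargs": {
  "commands": [
    [[0, 0, 0, 1, 0, -8, 15], [0, 0, 0, 1.5, 0, -20, 15], [0, 0, 0, 1.5, 0, -32, 15], [0, 0, 0, 1.5, 0, -44, 15], [0, 0, 0, 1.5, 0, -56, 15]]
  ]
}}

```text
time: 8.07
position: [0.5639, -0.041, 0.0641]
tool_rot: [1.13, 1.258, -1.13]
ft_force: [-0.2, -0.4, -1.4]
grip_width: 0.272
```

Emit:
{"fn": "servo_tool", "kwargs": {
  "commands": [
    [[0, 0, 0, 0, 0, -12, 15], [0, 0, 0, 0, 0, -24, 15], [0, 0, 0, 0, 0, -36, 15], [0, 0, 0, 0, 0, -48, 15], [0, 0, 0, 0, 0, -58, 15]]
  ]
}}

```text
time: 8.7
position: [0.5577, 0.0164, 0.064]
tool_rot: [1.13, 1.258, -1.13]
ft_force: [0.4, -0.7, -1.8]
grip_width: 0.277
```

```bash
python3 go.py .5515 .080 .0645 -84;python3 - <<'E'
from fit import *
t=vision.get_image("top");s=vision.get_image("side")
cv2.imwrite("pics/c6.png",np.hstack([crop("side",s,240,170,100,100,4,""),crop("top",t,220,170,90,100,4,"")]))
E
```

```text
turn [ 0.2 -0.  -0. ] shift [ -0.5   0.7 -63.9]
t 8.7 p [0.5577 0.0164 0.064 ] x [ 0.  0. -1.] z [ 0.107 -0.994 -0.   ] yaw -83.8 F [ 0.4 -0.7 -1.8] g 24.1 q [ 0.59  0.36 -0.78  1.84  0.29  1.06 -1.76]
```

View pics/c6.png

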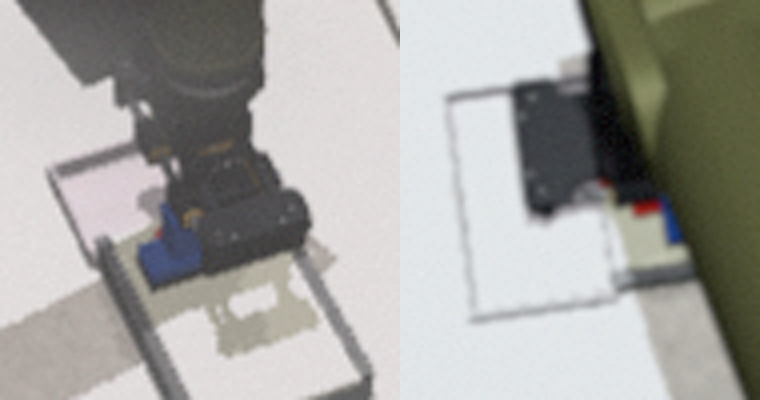

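The chips are gathered ahead of the foot (top crop 650,207), with none behind it. Pushing over the edge.

Emit:
{"fn": "servo_tool", "kwargs": {
  "commands": [
    [[0, 0, 0, 0, 0, -10, 15], [0, 0, 0, 0, 0, -20, 15], [0, 0, 0, 0, 0, -28, 15], [0, 0, 0, 0, 0, -36, 15], [0, 0, 0, 0, 0, -44, 15]]
  ]
}}

```text
time: 9.43
position: [0.553, 0.0599, 0.064]
tool_rot: [1.13, 1.258, -1.13]
ft_force: [0.7, 0.0, -1.1]
grip_width: 0.277
```

Emit:
{"fn": "servo_tool", "kwargs": {
  "commands": [
    [[0, 0, 0, 0, 0, -7, 15], [0, 0, 0, 0, 0, -14, 15], [0, 0, 0, 0, 0, -21, 15], [0, 0, 0, 0, 0, -26, 15], [0, 0, 0, 0, 0, -26, 15]]
  ]
}}

```text
time: 10.05
position: [0.5502, 0.0857, 0.0641]
tool_rot: [1.129, 1.258, -1.129]
ft_force: [-0.3, -0.5, -0.9]
grip_width: 0.271
```

```bash
python3 go.py .5515 .080 .0645 -84;python3 - <<'E'
from fit import *
t=vision.get_image("top");s=vision.get_image("side")
cv2.imwrite("pics/c7.png",np.hstack([crop("side",s,240,170,100,100,4,""),crop("top",t,220,170,90,100,4,"")]))
for n,im in(("top",t),("side",s)):
    hsv=cv2.cvtColor(im,cv2.COLOR_RGB2HSV)
    k,_,st,ce=cv2.connectedComponentsWithStats(cv2.inRange(hsv,(0,120,50),(8,255,255)))
    for a,b in zip(st[1:],ce[1:]):
        if a[4]>3 and 100<b[1]<300 and 200<b[0]<360: print(n,a,b.round(1),at(n,*b,.012).round(3),at(n,*b,.045).round(3))
E
```

```text
turn [ 0.2 -0.  -0. ] shift [-0.4  0.7  5.8]
t 10.05 p [0.5502 0.0857 0.0641] x [ 0.  0. -1.] z [ 0.108 -0.994 -0.   ] yaw -83.8 F [-0.3 -0.5 -0.9] g 23.6 q [ 0.49  0.37 -0.8   1.84  0.3   1.06 -1.9 ]
```

Emit:
{"fn": "servo_tool", "kwargs": {
  "commands": [
    [[0, 0, 0, -20, 0, 0, 15], [0, 0, 0, -50, 0, 0, 15], [0, 0, 0, -75, 0, -20, 15], [-5, 0, 0, -80, 10, -60, 15], [-10, 0, 0, -80, 20, -100, 15]]
  ]
}}

```text
time: 10.78
position: [0.5609, 0.1873, 0.1467]
tool_rot: [1.0, 1.327, -0.997]
ft_force: [-0.7, 0.0, -1.7]
grip_width: 0.278
```

```bash
python3 go.py .574 .318 .100 -59.4
```

```text
turn [-14.4   0.1  -0.2] shift [  46.7   48.9 -122. ]
t 10.78 p [0.5609 0.1873 0.1467] x [ 0.004 -0.    -1.   ] z [ 0.279 -0.96   0.001] yaw -73.8 F [-0.7  0.  -1.7] g 24.2 q [ 0.36  0.37 -0.89  1.68  0.3   1.24 -1.88]
```

Emit:
{"fn": "servo_tool", "kwargs": {
  "commands": [
    [[-5, 0, 0, 0, 16, -40, 15], [-10, 0, 0, 10, 33, -80, 15], [-14.4, 0, 0, 25, 49, -122, 15], [-14.4, 0, 0, 46, 49, -122, 15], [-14.4, 0, 0, 46, 49, -122, 15]]
  ]
}}

```text
time: 11.4
position: [0.5721, 0.3158, 0.0968]
tool_rot: [0.806, 1.416, -0.812]
ft_force: [-0.4, -0.9, -1.4]
grip_width: 0.274
```

```bash
python3 go.py .574 .318 .0305 -59.4;python3 - <<'E'
from fit import *
t=vision.get_image("top");s=vision.get_image("side")
cv2.imwrite("pics/c8.png",np.hstack([crop("side",s,230,120,110,150,3.8,""),crop("top",t,220,160,90,150,3.8,"")]))
for n,im in(("top",t),("side",s)):
    hsv=cv2.cvtColor(im,cv2.COLOR_RGB2HSV)
    k,_,st,ce=cv2.connectedComponentsWithStats(cv2.inRange(hsv,(0,120,50),(8,255,255)))
    for a,b in zip(st[1:],ce[1:]):
        if a[4]>3 and 100<b[1]<300 and 200<b[0]<360:
            p=at(n,*b,.012)[:2]-[.563-.1405*.105,-.029+.1405*.9945]
            print(n,a,b.round(1),"tray xy",np.round([p@[.9945,.105],p@[-.105,.9945]],4))
E
```

```text
turn [-0.1  0.1  0.2] shift [66.3  3.  -1. ]
t 11.4 p [0.5721 0.3158 0.0968] x [-0.003 -0.003 -1.   ] z [ 0.507 -0.862  0.001] yaw -59.5 F [-0.4 -0.9 -1.4] g 23.8 q [ 0.11  0.58 -0.89  1.56  0.46  1.23 -1.9 ]
top [264 211   4  17  44] [265.5 219. ] tray xy [-0.008  -0.0328]
top [255 214   7   8  42] [258.  217.4] tray xy [-0.0011 -0.0141]
side [277 218  11   7  34] [281.5 220.7] tray xy [-0.0035 -0.0166]
```

View pics/c8.png

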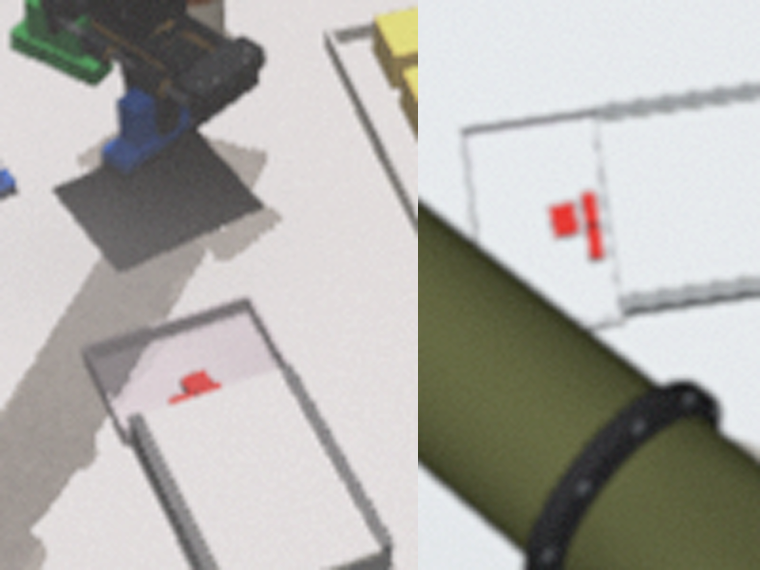

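All three chips are in the tray (side crop 195,388; one flat, two on edge) and the plate is empty. Setting the scraper down.

Emit:
{"fn": "servo_tool", "kwargs": {
  "commands": [
    [[0, 0, 0, 20, 2, -1, 15], [0, 0, 0, 40, 2, -1, 15], [0, 0, 0, 55, 2, -1, 15], [0, 0, 0, 62, 2, -1, 15], [0, 0, 0, 64, 2, -1, 15]]
  ]
}}

```text
time: 12.12
position: [0.5736, 0.3194, 0.0334]
tool_rot: [0.808, 1.416, -0.809]
ft_force: [-1.1, -0.1, -0.9]
grip_width: 0.273
```

Emit:
{"fn": "servo_tool", "kwargs": {
  "commands": [
    [[0, 0, 0, 0, 0, 0, 15], [0, 0, 0, 0, 0, 0, 15]]
  ]
}}

```text
time: 12.38
position: [0.5743, 0.3197, 0.0347]
tool_rot: [0.809, 1.415, -0.807]
ft_force: [0.9, -0.0, -0.8]
grip_width: 0.28
```

```bash
python3 go.py .574 .318 .0305 -59.4
```

```text
turn [-0.1  0.  -0.1] shift [ 4.2 -1.1  1.4]
t 12.38 p [0.5743 0.3197 0.0347] x [ 0.001  0.    -1.   ] z [ 0.508 -0.861  0.   ] yaw -59.5 F [ 0.9 -0.  -0.8] g 24.3 q [ 0.08  0.64 -0.85  1.6   0.52  1.13 -1.94]
```

Emit:
{"fn": "servo_tool", "kwargs": {
  "commands": [
    [[0, 0, 0, 3, 0, 0, 15], [0, 0, 0, 4, 0, 0, 15], [0, 0, 0, 4, 0, 0, 15], [0, 0, 0, 4, 0, 0, 60], [0, 0, 0, 4, 0, 0, 60]]
  ]
}}

```text
time: 13.0
position: [0.5739, 0.3195, 0.0299]
tool_rot: [0.808, 1.415, -0.808]
ft_force: [0.3, 0.1, 0.2]
grip_width: 0.418
```

Emit:
{"fn": "servo_tool", "kwargs": {
  "commands": [
    [[0, 0, 0, 0, 0, 0, 60], [0, 0, 0, 0, 0, 0, 60], [0, 0, 0, 0, 0, 0, 60], [0, 0, 0, 0, 0, 0, 60]]
  ]
}}

```text
time: 13.5
position: [0.5739, 0.3194, 0.03]
tool_rot: [0.808, 1.415, -0.808]
ft_force: [-0.4, -0.4, 0.2]
grip_width: 0.686
```

```bash
python3 go.py .574 .318 .25 -59.4
```

```text
turn [-0.1  0.   0. ] shift [-220.    -0.6    1.3]
t 13.5 p [0.5739 0.3194 0.03  ] x [-0. -0. -1.] z [ 0.508 -0.861  0.   ] yaw -59.5 F [-0.4 -0.4  0.2] g 59.7 q [ 0.07  0.65 -0.85  1.61  0.52  1.13 -1.94]
```

Emit:
{"fn": "servo_tool", "kwargs": {
  "commands": [
    [[0, 0, 0, -30, 0, 0, 62], [0, 0, 0, -80, 0, 0, 62], [0, 0, 0, -130, 0, 0, 62], [0, 0, 0, -180, -20, 22, 62], [0, 0, 0, -220, -55, 60, 50]]
  ]
}}

```text
time: 14.12
position: [0.5571, 0.2434, 0.2507]
tool_rot: [0.808, 1.416, -0.803]
ft_force: [0.6, -0.4, 0.1]
grip_width: 0.661
```

Emit:
{"fn": "servo_tool", "kwargs": {
  "commands": [
    [[0, 0, 0, 0, -35, 40, 46], [0, 0, 0, 0, -70, 80, 46], [0, 0, 0, 0, -105, 120, 46], [0, 0, 0, 0, -140, 160, 46], [0, 0, 0, 0, -175, 200, 46]]
  ]
}}

```text
time: 14.75
position: [0.5078, -0.0209, 0.2485]
tool_rot: [0.808, 1.414, -0.809]
ft_force: [-0.1, -0.1, -0.4]
grip_width: 0.532
```

```bash
python3 go.py .4648 -.2581 .22 -93.5; python3 - <<'E'
from fit import *
s=vision.get_image("side")
cv2.imwrite("pics/c9.png",crop("side",s,220,110,130,130,4.4,"",[q for b in scraper((.574,.319,.53)) for q in b]))
E
```

```text
turn [34.   0.1 -0. ] shift [  28.7 -157.5  182.5]
t 14.75 p [ 0.5078 -0.0209  0.2485] x [ 0.001 -0.001 -1.   ] z [ 0.508 -0.861  0.001] yaw -59.5 F [-0.1 -0.1 -0.4] g 46.2 q [ 0.87  0.05 -0.9   1.73  0.04  1.38 -1.08]
```

View pics/c9.png

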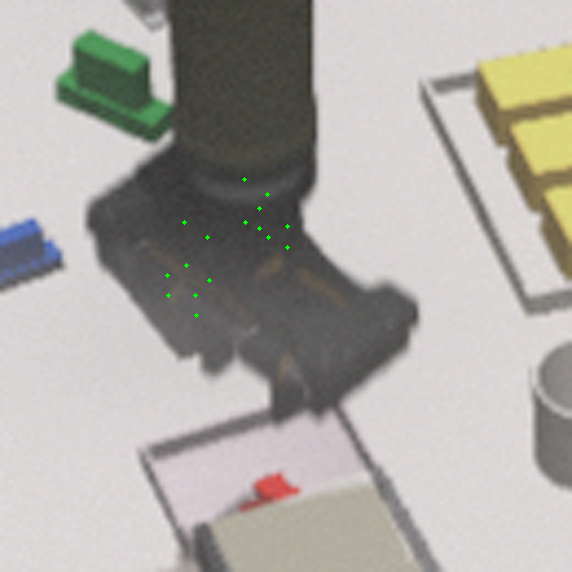

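The arm hides the scraper here; I'll check it by mask later. Moving over the rack.

Emit:
{"fn": "servo_tool", "kwargs": {
  "commands": [
    [[8, 0, 0, 0, -35, 40, 46], [16, 0, 0, 0, -70, 80, 46], [24, 0, 0, 0, -105, 120, 46], [30, 0, 0, 0, -140, 160, 46], [34, 0, 0, 10, -157, 182, 46]]
  ]
}}

```text
time: 15.42
position: [0.465, -0.2588, 0.2385]
tool_rot: [1.258, 1.175, -1.258]
ft_force: [-0.9, 0.5, -0.2]
grip_width: 0.529
```

Emit:
{"fn": "servo_tool", "kwargs": {
  "commands": [
    [[0, 0, 0, 10, 0, 0, 46], [0, 0, 0, 15, 0, 0, 46], [0, 0, 0, 15, 0, 0, 46]]
  ]
}}

```text
time: 15.8
position: [0.4662, -0.2534, 0.2229]
tool_rot: [1.251, 1.183, -1.251]
ft_force: [-0.0, -0.4, -0.4]
grip_width: 0.53
```

```bash
python3 go.py .4648 -.2581 .0913 -93.5; python3 - <<'E'
from fit import *
im={n:vision.get_image(n) for n in C}
hsv=cv2.cvtColor(im["top"],cv2.COLOR_RGB2HSV)
M=np.zeros((420,560));m=cv2.inRange(hsv,(100,90,20),(130,255,255))/255.;M[172:245,140:205]=m[172:245,140:205]
x0=np.array((.574,.319,.53))
r=minimize(lambda p:iou("top",M,scraper(p)),x0,method="Nelder-Mead",options=dict(initial_simplex=[x0,x0+[.01,0,0],x0+[0,.01,0],x0+[0,0,.1]]))
print("scraper",r.x.round(4),round(r.fun,3),"area",M.sum())
cv2.imwrite("pics/c10.png",crop("side",im["side"],220,250,140,140,4.2,"",[(.4648,-.2581,.1103),(.4648,-.2581,.0913)]))
E
```

```text
turn [ 0.3 -0.   0. ] shift [131.6  -1.    4.9]
t 15.8 p [ 0.4662 -0.2534  0.2229] x [-0.001  0.001 -1.   ] z [-0.056 -0.998 -0.001] yaw -93.2 F [-0.  -0.4 -0.4] g 46.1 q [ 1.08  0.11 -0.68  1.73  0.07  1.33 -1.23]
scraper [0.5764 0.3226 0.5154] 0.153 area 613.0
```

View pics/c10.png

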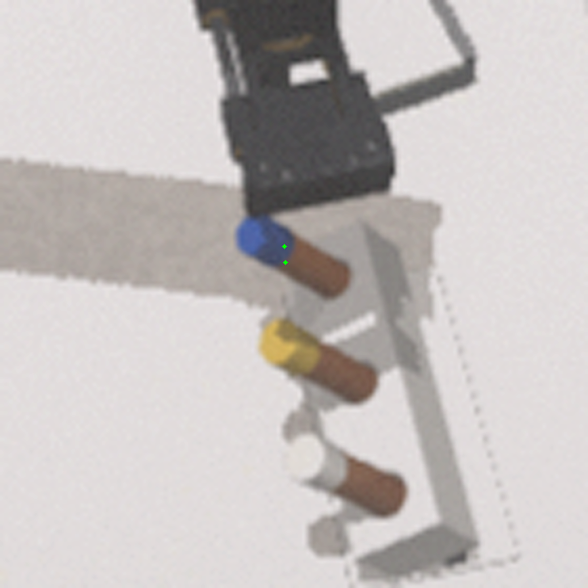

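The view shows the gripper above the blue tube, cap at (262,240). My predicted grasp dot (284,246) sits slightly off the axis, so I'll refine the tube position once.

```bash
python3 - <<'E'
from fit import *
im={n:vision.get_image(n) for n in C}
def roi(n,lo,hi,r):
    m=cv2.inRange(cv2.cvtColor(im[n],cv2.COLOR_RGB2HSV),lo,hi)/255.;k=np.zeros_like(m);k[r[1]:r[3],r[0]:r[2]]=1;return m*k
A=((2,70,20),(18,255,255));B=((100,70,20),(130,255,255));Y=((19,100,60),(35,255,255))
# side: cap and glass of blue, yellow tubes; boxes from crop c10
def M(n,bx,cap): return roi(n,*cap,bx)+roi(n,*A,bx)
W={("side",0):M("side",(270,295,306,324),B),("side",1):M("side",(278,322,314,348),Y)}
print({k:(v.sum(),[round(c,1) for c in (np.argwhere(v>0).mean(0))]) for k,v in W.items()})
a=np.radians(-3.5);d=np.array([-.5*np.cos(a),-.5*np.sin(a),.866])
# bottom of glass partly sunk: visible 3..85 mm
for k,x in W.items():
    y0=-.2596-.07*k[1]
    x0=np.array((.4898-.004*k[1],y0))
    r=minimize(lambda p:iou(k[0],x,[cyl(np.array([p[0],p[1],.067]),d,.002,.06,.012),cyl(np.array([p[0],p[1],.067]),d,.06,.085,.013)]),x0,method="Nelder-Mead",options=dict(initial_simplex=[x0,x0+[.008,0],x0+[0,.008]]))
    print(k,"mouth",r.x.round(4),round(r.fun,3),"grasp s=.05",(r.x+d[:2]*.05).round(4))
E
```

```text
{('side', 0): (np.float64(214.0), [np.float64(310.2), np.float64(288.9)]), ('side', 1): (np.float64(224.0), [np.float64(335.3), np.float64(294.7)])}
('side', 0) mouth [ 0.4903 -0.2638] 0.271 grasp s=.05 [ 0.4653 -0.2623]
('side', 1) mouth [ 0.4854 -0.3335] 0.252 grasp s=.05 [ 0.4604 -0.332 ]
```

Emit:
{"fn": "servo_tool", "kwargs": {
  "commands": [
    [[0.5, 0, 0, 20, -1, 6, 46], [0.5, 0, 0, 50, -1, 7, 46], [0.5, 0, 0, 80, -1, 7, 46], [0.5, 0, 0, 110, -1, 7, 46], [0.5, 0, 0, 126, -1, 7, 46]]
  ]
}}

```text
time: 16.62
position: [0.4637, -0.2622, 0.0962]
tool_rot: [1.26, 1.177, -1.26]
ft_force: [-0.5, -0.1, 1.4]
grip_width: 0.53
```

Emit:
{"fn": "servo_tool", "kwargs": {
  "commands": [
    [[0, 0, 0, 3, 0, 0, 46], [0, 0, 0, 3, 0, 0, 46]]
  ]
}}

```text
time: 16.88
position: [0.4648, -0.2629, 0.0952]
tool_rot: [1.26, 1.174, -1.259]
ft_force: [0.2, 0.7, -0.5]
grip_width: 0.525
```

```bash
python3 go.py .4645 -.261 .0913 -94
```

```text
turn [ 0.   0.  -0.1] shift [ 3.9 -0.5 -1.9]
t 16.88 p [ 0.4648 -0.2629  0.0952] x [ 0.001 -0.001 -1.   ] z [-0.069 -0.998  0.001] yaw -94.0 F [ 0.2  0.7 -0.5] g 45.7 q [ 1.06  0.24 -0.66  1.87  0.16  1.09 -1.3 ]
```

Closing gently first, to sense any offset from the wrist force.

Emit:
{"fn": "servo_tool", "kwargs": {
  "commands": [
    [[0, 0, 0, 2, 0, -1.5, 30], [0, 0, 0, 3, 0, -1.5, 15], [0, 0, 0, 3, 0, -1.5, 15], [0, 0, 0, 3, 0, -1.5, 15], [0, 0, 0, 3, 0, -1.5, 15]]
  ],
  "newtons": 6
}}

```text
time: 17.5
position: [0.4643, -0.2613, 0.0915]
tool_rot: [1.26, 1.175, -1.26]
ft_force: [-0.5, 0.0, 2.4]
grip_width: 0.284
```

```bash
python3 go.py .4645 -.261 .0913 -94
```

```text
turn [ 0.  0. -0.] shift [ 0.2  0.2 -0.3]
t 17.5 p [ 0.4643 -0.2613  0.0915] x [ 0. -0. -1.] z [-0.069 -0.998  0.   ] yaw -94.0 F [-0.5  0.   2.4] g 24.7 q [ 1.06  0.24 -0.66  1.88  0.17  1.08 -1.31]
```

Emit:
{"fn": "servo_tool", "kwargs": {
  "commands": [
    [[0, 0, 0, 0, 0, 0, 15], [0, 0, 0, 0, 0, 0, 15], [0, 0, 0, 0, 0, 0, 15]]
  ],
  "newtons": 30
}}

```text
time: 17.88
position: [0.4642, -0.2614, 0.0914]
tool_rot: [1.26, 1.175, -1.26]
ft_force: [0.1, -0.5, 2.8]
grip_width: 0.27
```

```bash
python3 go.py .4645 -.261 .0913 -94; python3 - <<'E'
import numpy as np
# pull along tube axis 70 mm, in tool axes
d=np.array([-.5*np.cos(np.radians(-4)),-.5*np.sin(np.radians(-4)),.866])
Z=np.array([-.069,-.998,0]);X=np.array([0,0,-1]);Y=np.cross(Z,X);print([(70*d@v).round(1) for v in(X,Y,Z)])
E
```

```text
turn [ 0.  0. -0.] shift [ 0.1  0.3 -0.4]
t 17.88 p [ 0.4642 -0.2614  0.0914] x [ 0. -0. -1.] z [-0.069 -0.998  0.   ] yaw -94.0 F [ 0.1 -0.5  2.8] g 23.5 q [ 1.06  0.24 -0.66  1.88  0.17  1.08 -1.31]
[np.float64(-60.6), np.float64(-35.0), np.float64(-0.0)]
```

Emit:
{"fn": "servo_tool", "kwargs": {
  "commands": [
    [[0, 0, 0, -5.2, -3, 0, 15], [0, 0, 0, -13, -7.5, 0, 15], [0, 0, 0, -24.2, -14, 0, 15], [0, 0, 0, -36.4, -21, 0, 15], [0, 0, 0, -48.5, -28, 0, 15]]
  ]
}}

```text
time: 18.5
position: [0.4358, -0.2592, 0.1409]
tool_rot: [1.26, 1.175, -1.26]
ft_force: [-0.3, -0.8, -0.2]
grip_width: 0.272
```

Emit:
{"fn": "servo_tool", "kwargs": {
  "commands": [
    [[0, 0, 0, -15, -8, 0, 15], [0, 0, 0, -40, -10, 0, 15], [0, 0, 0, -80, -10, 0, 15], [0, 0, 0, -120, -10, 0, 15], [0, 0, 0, -140, -10, 0, 15]]
  ]
}}

```text
time: 19.12
position: [0.4268, -0.2587, 0.2831]
tool_rot: [1.259, 1.172, -1.259]
ft_force: [-0.8, -1.5, -1.1]
grip_width: 0.271
```

```bash
python3 go.py .563 -.10 .30 -4
```

```text
turn [-90.    0.2  -0. ] shift [ -17.   124.9 -167.7]
t 19.12 p [ 0.4268 -0.2587  0.2831] x [ 0.003 -0.003 -1.   ] z [-0.069 -0.998  0.002] yaw -94.0 F [-0.8 -1.5 -1.1] g 23.6 q [ 1.15 -0.01 -0.65  1.7  -0.    1.44 -1.14]
```

Emit:
{"fn": "servo_tool", "kwargs": {
  "commands": [
    [[-9, 0, 0, 0, 15, -20, 15], [-19, 0, 0, 0, 35, -45, 15], [-29, 0, 0, 0, 55, -70, 15], [-39, 0, 0, 0, 75, -95, 15], [-49, 0, 0, 0, 90, -120, 15]]
  ]
}}

```text
time: 19.75
position: [0.5248, -0.1442, 0.2806]
tool_rot: [0.609, 1.483, -0.609]
ft_force: [0.2, -0.1, -0.7]
grip_width: 0.275
```

```bash
python3 go.py .563 -.06 .28 -4
```

```text
turn [-40.6   0.    0. ] shift [  0.5  86.8 -31.9]
t 19.75 p [ 0.5248 -0.1442  0.2806] x [ 0. -0. -1.] z [ 0.712 -0.702  0.001] yaw -44.6 F [ 0.2 -0.1 -0.7] g 23.9 q [ 0.97  0.13 -0.82  1.6   0.1   1.45 -0.64]
```

Emit:
{"fn": "servo_tool", "kwargs": {
  "commands": [
    [[-10, 0, 0, 0, 20, -8, 15], [-20, 0, 0, 0, 40, -15, 15], [-30, 0, 0, 0, 60, -22, 15], [-40, 0, 0, 0, 80, -28, 15], [-40.6, 0, 0, 0, 87, -32, 15]]
  ]
}}

```text
time: 20.38
position: [0.5633, -0.0596, 0.2804]
tool_rot: [0.06, 1.57, -0.059]
ft_force: [-0.5, -0.2, -0.7]
grip_width: 0.271
```

```bash
python3 go.py .563 -.0425 .24 -4 60
```

```text
turn [-0.3  0.2 60. ] shift [40.4 17.  -1.6]
t 20.38 p [ 0.5633 -0.0596  0.2804] x [ 0.  0. -1.] z [ 0.997 -0.076  0.   ] yaw -4.3 F [-0.5 -0.2 -0.7] g 23.6 q [ 0.88  0.22 -0.95  1.55  0.18  1.46 -0.15]
```

Emit:
{"fn": "servo_tool", "kwargs": {
  "commands": [
    [[0, 0, 8, 5, 3, 0, 15], [0, 0, 16, 10, 6, 0, 15], [0, 0, 24, 15, 9, -1, 15], [0, 0, 32, 20, 12, -1, 15], [0, 0, 40, 25, 14, -1, 15]]
  ]
}}

```text
time: 21.0
position: [0.5633, -0.0484, 0.2552]
tool_rot: [0.606, 1.473, 0.485]
ft_force: [0.8, -1.1, -0.9]
grip_width: 0.274
```

```bash
python3 go.py .563 -.0425 .1755 -4 60
```

```text
turn [-0.4  0.5 19.9] shift [ 64.7 -46.8  -0.7]
t 21.0 p [ 0.5633 -0.0484  0.2552] x [ 0.051  0.642 -0.765] z [ 0.997 -0.081 -0.001] yaw -4.6 F [ 0.8 -1.1 -0.9] g 23.8 q [ 1.19  0.44 -0.97  1.59 -0.33  1.43  0.24]
```

Emit:
{"fn": "servo_tool", "kwargs": {
  "commands": [
    [[0, 0, 8, 13, -9, 0, 15], [0, 0, 14, 26, -19, 0, 15], [0, 0, 20, 39, -28, 0, 15], [0, 0, 20, 52, -38, 0, 15], [0, 0, 20, 62, -45, 0, 15]]
  ]
}}

```text
time: 21.62
position: [0.5638, -0.0415, 0.178]
tool_rot: [0.863, 1.374, 0.755]
ft_force: [-0.8, 0.2, 0.5]
grip_width: 0.274
```

Emit:
{"fn": "servo_tool", "kwargs": {
  "commands": [
    [[0, 0, 0, 0, 0, 0, 15], [0, 0, 0, 0, 0, 0, 15], [0, 0, 0, 0, 0, 0, 15]]
  ]
}}

```text
time: 22.0
position: [0.5642, -0.0413, 0.1793]
tool_rot: [0.862, 1.373, 0.757]
ft_force: [0.8, 0.7, -0.4]
grip_width: 0.276
```

```bash
python3 go.py .563 -.0425 .1755 -4 60; python3 - <<'E'
from fit import *
im={n:vision.get_image(n) for n in C}
hs=cv2.cvtColor(im["top"],cv2.COLOR_RGB2HSV);M=np.zeros((420,560));m=cv2.inRange(hs,(100,90,20),(130,255,255))/255.;M[172:245,140:205]=m[172:245,140:205]
x0=np.array((.576,.322,.52))
r=minimize(lambda p:iou("top",M,scraper(p)),x0,method="Nelder-Mead",options=dict(initial_simplex=[x0,x0+[.01,0,0],x0+[0,.01,0],x0+[0,0,.1]]))
print("scraper",r.x.round(4),round(r.fun,3))
def caps(p,lo,hi):
  for n in C:
    k,_,s,c=cv2.connectedComponentsWithStats(cv2.inRange(cv2.cvtColor(im[n],cv2.COLOR_RGB2HSV),lo,hi))
    print(p,n,[(int(a[4]),b.round(1).tolist()) for a,b in zip(s[1:],c[1:]) if a[4]>12 and 180<b[1]<350 and 240<b[0]<460])
caps("red",(0,120,50),(8,255,255));caps("yellow",(22,150,80),(32,255,255));caps("blue",(105,130,40),(125,255,255))
print("centre",[proj(n,(.563,-.029,.185)).round(1) for n in C],"capend",[proj(n,(.563,-.094,.185)).round(1) for n in C])
cv2.imwrite("pics/c11.png",np.hstack([crop("side",im["side"],235,145,110,220,2.6,"",[(.563,-.029,.185),(.563,-.094,.185),(.563,.036,.185)]),crop("top",im["top"],220,140,170,220,2.6,"",[(.563,-.029,.185),(.563,-.094,.185),(.563,.036,.185)])]))
E
```

```text
turn [-0.1  0.3  0.1] shift [ 0.8 -3.9 -1.1]
t 22.0 p [ 0.5642 -0.0413  0.1793] x [ 0.066  0.863 -0.501] z [ 0.997 -0.076  0.002] yaw -4.3 F [ 0.8  0.7 -0.4] g 24.1 q [ 1.24  0.73 -0.94  1.65 -0.43  1.37  0.42]
scraper [0.5755 0.3216 0.4925] 0.142
red top [(42, [265.5, 219.0]), (42, [258.1, 217.4])]
red side [(14, [281.2, 219.3])]
yellow top [(70, [441.0, 247.6])]
yellow side []
blue top [(107, [332.1, 195.9])]
blue side []
centre [array([310.1, 196.9]), array([298.7, 212.9])] capend [array([338.8, 196. ]), array([306. , 231.2])]
```

View pics/c11.png

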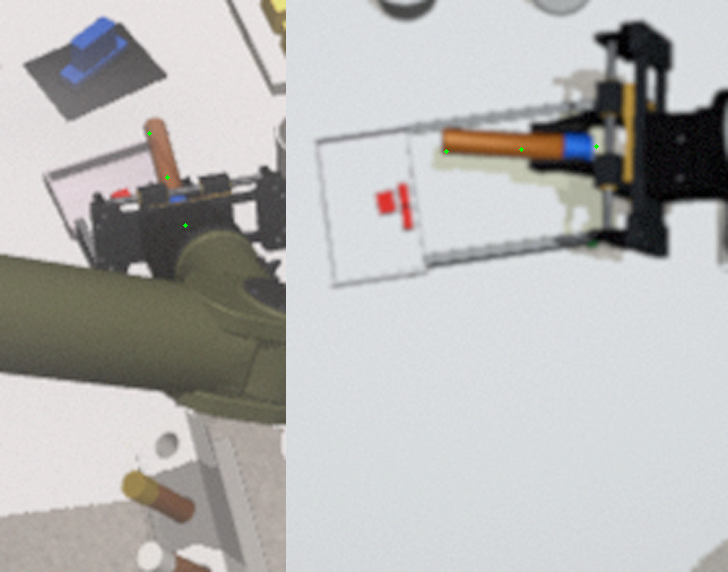

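The view shows the tube level over the plate (top crop 445–595, 145), the scraper upright on its mat, the chips in the tray, and the yellow and white tubes in the rack. One last settle, then handing in.

Emit:
{"fn": "servo_tool", "kwargs": {
  "commands": [
    [[0, 0, 0, 0, 0, 0, 15], [0, 0, 0, 0, 0, 0, 15], [0, 0, 0, 0, 0, 0, 15], [0, 0, 0, 0, 0, 0, 15]]
  ]
}}

```text
time: 22.6
position: [0.5637, -0.0415, 0.1783]
tool_rot: [0.864, 1.373, 0.757]
ft_force: [0.4, 0.3, -0.8]
grip_width: 0.272
```

```bash
python3 go.py s; python3 -c "
from bench import close_job,ctrl
print(abs(ctrl.get_state()['qd']).max()); print(close_job())"
```

```text
t 22.6 p [ 0.5637 -0.0415  0.1783] x [ 0.066  0.864 -0.5  ] z [ 0.997 -0.076 -0.   ] yaw -4.4 F [ 0.4  0.3 -0.8] g 23.6 q [ 1.24  0.73 -0.94  1.65 -0.43  1.37  0.42]
0.002591015681513294
the job is handed in; nothing more can be done
None
```

The job is handed in at about 22.6 s, and as far as my last checks can tell, every condition was met. The job reports no verdict.

**What I did:** I wiped the three chips into the tray with the larger blue scraper and stood it back on its mat. Then I drew out the blue-capped tube, turned it level and held it still above the plate's centre.

**Last checks:**
- **Chips:** all three are in the tray and the plate is empty. One lies flat and two stand on edge near the plate end, at about y -33 mm in the tray frame. The limit is -43 mm.
- **Scraper:** upright and free, about 4 mm from the mat's centre by the top-camera fit.
- **Tube:** held by the glass at 23.6 mm opening and 30 N, with its middle about 15 cm over the plate. The arm was practically still (joint speeds below 0.003 rad/s).
- **Other tubes:** the yellow and white tubes are still in the rack. The yellow cap moved by no more than 1 px in the top view. I only confirmed the white one by eye.
- **Beaker and tub:** the arm did not go near them, but I did not measure them again.

**What disagreed:**
- The two cameras differed by 2–4 mm on the tube and by up to about 9 mm on the scraper's first position, where the side camera's fit was poor. I used a value between the two for the tube and the top camera for the scraper.
- The side camera could not see the blue cap at the end because the gripper hid it. The tube's pose therefore rests on the top view and the arm's own readings.

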